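# Hang a sanding drum on the turret rack

## Robot

A 6-joint arm with a two-finger parallel gripper is mounted at the origin on the work surface. World frame = base frame: x ahead of the robot, y to its left, z up, the work surface at z = 0. Lengths are in m, angles in degrees, forces in N, time in s.
With the tool pointing down it reaches from about 0.3 to 0.85 m from the base axis. Payload 5.4 kg.
Tool frame: the origin (TCP) lies at the very end of the fingers, on their centre line; the grasp point (between the pads) lies 19 mm behind it; z points along the fingers, y is the direction in which the jaws open and shut (so a half turn about z gives the same grasp; the last joint's range is limited). The gripper opens to 85 mm and grips with 20 to 120 N. Pads are 22 mm wide; open, the fingers measure 114 mm over their backs; the gripper's body (76 mm by 85 mm) begins 54 mm behind the grasp point. The pads swing forward as they close: fully open they stand 13 mm farther back than shut.
Start: joints at [-75.98, 9.076, 91.501, -0, 79.423, -12.038], TCP at [0.253, -0.517, 0.231] pointing down, gripper open.
Joint ranges: [-166.64, 166.64], [-54.1, 131.32], [10.49, 154.53], [-73.88, 253.88], [9.74, 151.15], [-171.62, 171.62]. Speed limits (degrees/s): [147.25, 147.25, 180, 180, 180, 180].

## Interface

Orientations are given as [roll, pitch, yaw] about the fixed x, y, z axes, in that order (R = Rz(yaw) Ry(pitch) Rx(roll)).
In Python, from workcell import get_obs, vision, order gives the robot as it stands. The module is installed in compiled form; this text tells all that it offers.
- The arm moves only by the tool servo_tool, never from a script. Its argument "series" is a list of rows, each an object with "gripper": the opening, from 0 (shut) to 1 (fully open); "translation": the shift along the world's x, y, z in m, a list of three; "roll": the turn about the world's z in degrees. A call has 1 to 5 rows; each row shifts and turns the commanded pose from where the row before left it; what a row does not reach is not made up. A row lasts 1/10 s, in which the tool goes at most 50 mm and 8.59 degrees, less where a joint would pass 70% of its speed; a pose out of reach is approached as far as the arm can. A call is refused whole if a number of a shift passes 0.05 or a number of a turn 8.59, either way. A call with a gripper value outside its range is refused whole. The fingers move at their own pace and stop on an object; "grip_force" is the grip in N (left out, the last holds). Time passes only in rows, so rows that do not move let the fingers close. It gives the time, the measured TCP pose, the force and the opening at its end, in the units of the state.
- get_obs(): the state, without advancing time (a new reading comes with each control period).
- vision.snapshot(name): name is "scene" or "top" or "wrist"; returns the picture (384x512x3 uint8, blue, green, red); there is no depth.
- vision.camera_model(name): a dict with "camera_matrix" (3x3 intrinsics, pixels), "k1" (the pictures are not rectified: a ray, as slopes to the right and down, at radius r is drawn at 1 + k1 r^2 times it, then the intrinsics apply), "eye" and "orientation" of the camera in the world; the wrist camera has in their place "tool_from_camera" (4x4, takes a point from camera to tool coordinates, whose origin is the TCP and whose axes are the flange's). Camera axes: x right, y down, z forward; pixel columns grow to the right and rows downward; lengths in m; the calibration is good to about 2 mm. A picture is of the moment at which its call begins: read the wrist's pose just before it. camera_model takes no time and is no camera call.
- order.hand_in(): hands the job in, once; it reports no verdict.
Trained networks look in the newest picture that a camera, given by its name, has taken for a name from the list of things; names that differ only in an ending like _2 or _b are one class to them, and where a whole thing is asked for, a point or a joint stands for the part that bears it (a point fixed in the world has none). Each returns a list of dicts, best first, with "conf" (0 to 1); they miss things now and then, are a little off and sometimes report something else, mostly with a low value. They report only what shows in the picture. A call takes as long as a camera call. They do not tell look-alikes from the thing itself.
- vision.silhouettes(camera, label): "mask" (384x512 bool, what is visible of it) and "bbox" ([left, top, right, bottom] in pixels, round what is visible of it).
- vision.spot_point(camera, label): "centre" ([column, row] in pixels: a listed point, or the origin of a listed thing).
The state is a dict: "t": time; "joint_positions": joint angles; "qd": joint speeds; "joint_efforts": joint torques, N m; "tool_pos": TCP position; "eef_rot": TCP orientation; "force": force on the tool from outside, world axes, zero at the start; "ft_torque": the same for the moment, N m; "width": opening from 0.0 (shut) to 1.0 (fully open).
Only numpy, scipy, OpenCV 4.12 (cv2) and the standard library are available. Lean on these libraries where they do the work, as an engineer would, in place of code of your own. Each camera call takes 0.05 s, during which the arm holds its last target.

## Task

Put the loose sanding drum away on the turret rack. First turn the rack (the crank knob on top is there for that) until the one empty slanted hook stands in the middle of the guard's opening and let it come to rest; then pick up the drum and slide it by its bore all the way down onto that hook, let go and leave it there. Do not push or tip the can, the jar or the wooden offcut.

Things in the scene. Friction and masses are not known exactly. Their poses are not given: they have to be found in the camera images.
- stand: Fixed base of the turret rack: grey disc, 300 mm diameter, 12 mm thick. Origin: centre of the underside, on the turret's vertical axis; z up. Its -x axis points through the middle of the guard's opening, roughly to the robot. The guard: aluminium sheet round the rest of the rim, 147 mm from the axis, 150 mm high, everywhere within 95 degrees of the stand's +x.
- turret (a joint): Angle of the turret, rad, counterclockwise from above. 0 or 2 pi: empty hook in the middle of the opening. Stops at -0.7 and 7.0. Light friction (0.15 N m): it stays where left. Steel hub 116 mm in diameter, top 68 mm above the bench, 32 mm central post, five slanted hooks 72 degrees apart; four carry drums locked on with nuts.
- hook (a point): The one empty hook: straight round steel prong, 10 mm diameter, rounded tip, leaning outward 35 degrees from vertical; turns with the turret. Origin: centre of its seat (top of a 32 mm washer), 60 mm from the turret's axis and 85 mm above the bench; z axis up along the prong, tip 65 mm from the seat.
- crank_mid (a point): Middle of the crank knob: upright black round knob, 18 mm diameter, 38 mm tall, free to spin on its own axis. It stands on the aluminium crank arm (its top 152 mm above the bench), 45 mm from the turret's axis, opposite the empty hook. This point is 176 mm above the bench, 16 mm below the knob's top.
- drum: The loose sanding drum: plain brown tube standing upright on the bench, 38 mm outside diameter, 50 mm tall, with a 15 mm bore right through; about 70 g. Origin: centre of its underside; z up along its axis. Either way round about its axis is the same.
- can: Bystander: aerosol can, 54 mm diameter, 160 mm tall. Origin: centre of the underside.
- jar: Bystander: white jar with a dark lid, 58 mm diameter, 65 mm tall. Origin: centre of the underside.
- offcut: Bystander: solid wooden dowel offcut without a hole, 42 mm diameter, 55 mm tall. Origin: centre of the underside.
Mind the look-alikes: they are no part of the job. Leave any green or purple look-alike of the drum alone.

How it is judged (in metres and radians):
On the way, in this order (a step that is already met when the one before it is completed fails the run):
1. the empty hook stands in the middle of the guard's opening (within about 11 degrees) and the turret is at rest (x of hook in the frame of stand below -0.04 m and y of hook in the frame of stand between -0.0115 and 0.0115 m and velocity of joint turret between -0.05 and 0.05 rad/s), for 0.2 s.
2. the drum is lifted clear of the bench (height (world z) of drum above 0.04 m), for 0.1 s.
At the end, for the whole second after the job is handed in: The drum sits fully down on the empty hook (underside centre within 8 mm of the seat, axes within 0.2 rad), released and at rest, with that hook still in the guard's opening (within about 16 degrees of its middle); can, jar and offcut are within 15 mm of where they began (x of hook in the frame of stand below -0.04 m and y of hook in the frame of stand between -0.0165 and 0.0165 m and distance between drum and hook below 0.008 m and angle between the z axis of drum and the z axis of hook, either way round below 0.2 rad and linear speed of drum below 0.02 m/s and velocity of joint turret between -0.05 and 0.05 rad/s and distance of each of can, jar, offcut from where it was at the start of the episode below 0.015 m); the robot touches nothing.
It fails at once if a bystander is pushed more than 15 mm or tipped (distance of any of can, jar, offcut from where it was at the start of the episode above 0.015 m or angle between any of can, jar, offcut's own z axis and vertical above 0.3 rad).
It also fails if it takes over 51 s, if anything falls off the work surface, if the arm or the gripper's body presses on something with over 40 N, if the wrist force passes 120 N, or if a joint passes its speed limit or range.

## Working session

There is one attempt and no reset: what is moved stays moved. The work goes in short steps, Python scripts to look and compute and a tool call to move; the robot and the scene stay as the last step left them, time stands still between calls to the robot, and variables do not carry over. Pictures are saved under pics/ and viewed, and the job is handed in when it is done.

Besides the shell and the picture viewer there is one more tool, called after ">>>" as name([rows], argument=value, ...), one row to a line, values as JSON. servo_tool: Moves the arm, as the interface text tells. Its arguments: {"type":"object","properties":{"series":{"type":"array"},"grip_force":{"type":"number"}},"required":["series"]}

```bash
mkdir -p pics; ls
python3 - <<'E'
from workcell import get_obs, vision
import cv2, numpy as np
print(get_obs())
for n in ["scene","top","wrist"]:
    im=vision.snapshot(n); cv2.imwrite(f"pics/{n}0.png",im); print(n,vision.camera_model(n))
    for l in (["stand","turret","hook","crank_mid","drum","can","jar","offcut"] if n!="wrist" else []):
        print(l,[(np.round(d["centre"],1),round(d["conf"],2)) for d in vision.spot_point(n,l)] if l!="turret" else "")
E
```

```text
pics
{'t': 0.0, 'joint_positions': array([-7.59818917e+01,  9.11300535e+00,  9.15721875e+01,  8.58831116e-04,
        7.94242137e+01, -1.20377488e+01]), 'qd': array([ 0.03766777,  0.11344057,  0.02069871,  0.0498191 , -0.03288909,
        0.01198963]), 'joint_efforts': array([-1.58940289e-03, -3.95999658e+01, -3.31431663e+01, -3.93018790e-04,
        8.38529959e-03,  2.20086707e-05]), 'tool_pos': array([ 0.25240343, -0.51596793,  0.23031331]), 'eef_rot': array([-1.79893175e+02, -2.36427837e-02,  2.60556766e+01]), 'force': array([-0.02193991,  0.46788452,  0.26756548]), 'ft_torque': array([ 0.00519272, -0.00571426, -0.01750044]), 'width': 1.0003592388082228}
scene {'camera_matrix': array([[431.53535556,   0.        , 248.60023456],
       [  0.        , 431.53535556, 191.60226829],
       [  0.        ,   0.        ,   1.        ]]), 'k1': -0.13140318495098668, 'eye': array([1.29340327, 0.21253155, 0.76791534]), 'orientation': array([-129.38468413,    0.88314281,  110.17980179])}
stand [(array([312., 263.]), 0.72), (array([343.2, 235.9]), 0.41)]
turret 
hook [(array([339.2, 232.7]), 0
[... 884 characters left out ...]
 , 205.1]), 0.71)]
can [(array([360.1, 264.6]), 0.78)]
jar [(array([368.1, 207.7]), 0.89)]
offcut [(array([292.7, 252.3]), 0.58)]
wrist {'camera_matrix': array([[265.746756  ,   0.        , 255.95430248],
       [  0.        , 265.746756  , 194.62878051],
       [  0.        ,   0.        ,   1.        ]]), 'k1': -0.0014158208075700205, 'tool_from_camera': array([[-2.02321522e-04, -9.60616433e-01, -2.77877719e-01,
         7.02965158e-02],
       [ 9.99999928e-01, -2.83487115e-04,  2.51912510e-04,
         6.51548983e-04],
       [-3.20766050e-04, -2.77877648e-01,  9.60616422e-01,
        -1.42778407e-01],
       [ 0.00000000e+00,  0.00000000e+00,  0.00000000e+00,
         1.00000000e+00]])}
```

View pics/scene0.png

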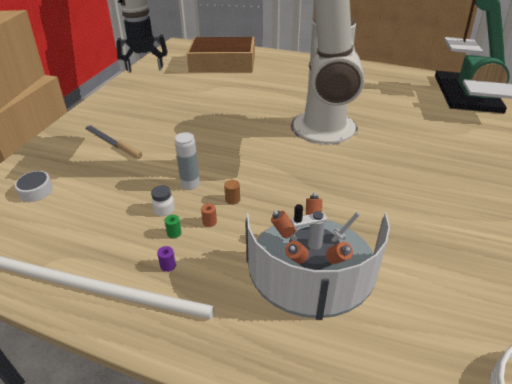

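View pics/top0.png

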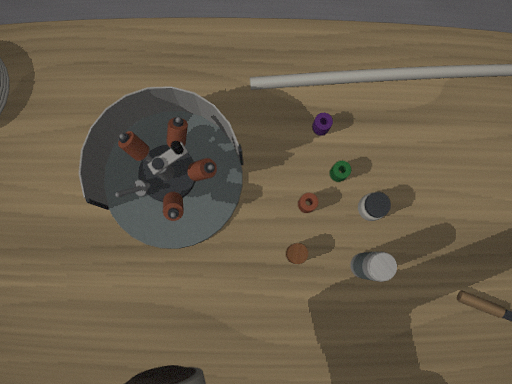

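View pics/wrist0.png

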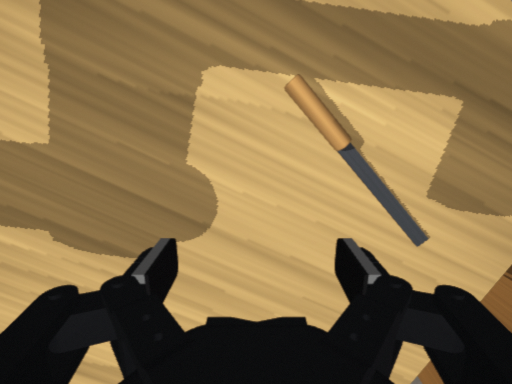

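```bash
cat > h.py <<'E'
import numpy as np, cv2
from scipy.spatial.transform import Rotation as R
from workcell import get_obs, vision
def cam(n,obs=None):
    m=vision.camera_model(n);K=m["camera_matrix"];k=m["k1"]
    if n=="wrist":
        T=np.eye(4);T[:3,:3]=R.from_euler("xyz",obs["eef_rot"],degrees=True).as_matrix();T[:3,3]=obs["tool_pos"]
        T=T@m["tool_from_camera"];return K,k,T[:3,:3],T[:3,3]
    return K,k,R.from_euler("xyz",m["orientation"],degrees=True).as_matrix(),np.array(m["eye"])
def proj(c,P):
    K,k,Rm,e=c;P=np.atleast_2d(P);q=(P-e)@Rm
    s=q[:,:2]/q[:,2:];s=s*(1+k*(s**2).sum(1,keepdims=True));return s*K[0,0]+K[:2,2]
def ray(c,px):
    K,k,Rm,e=c
    s=cv2.undistortPoints(np.array([[px]],float),K,np.array([k,0,0,0,0.]))[0,0]
    d=Rm@np.array([s[0],s[1],1]);return e,d/np.linalg.norm(d)
def onz(c,px,z):
    e,d=ray(c,px);return e+d*(z-e[2])/d[2]
def tri(rs):
    A=np.zeros((3,3));b=np.zeros(3)
    for e,d in rs:
        M=np.eye(3)-np.outer(d,d);A+=M;b+=M@e
    p=np.linalg.solve(A,b);return p,[np.linalg.norm((np.eye(3)-np.outer(d,d))@(p-e)) for e,d in rs]
E
python3 - <<'E'
from h import *
t=cv2.imread("pics/top0.png");s=cv2.imread("pics/scene0.png")
cv2.imwrite("pics/topc.png",cv2.resize(t[75:260,65:265],None,fx=3,fy=3,interpolation=2))
cv2.imwrite("pics/scec.png",cv2.resize(s[180:320,225:405],None,fx=4,fy=4,interpolation=2))
T=cam("top");S=cam("scene")
for n,a,b in [("hookseat",(140.9,184.7),(339.2,232.7)),("crank",(173.6,148.4),(297.4,212.5)),("stand",(173.7,179.1),(312,263)),("drum",(302,205.1),(210.6,222.2)),("can",(360.1,264.6),(190.7,184.1)),("jar",(368.1,207.7),(165.6,209.5)),("off",(292.7,252.3),(232.2,198.4)),("green",(338.7,173.6),(174.7,233)),("purple",(321.3,125.6),(169.5,267.7))]:
    p,r=tri([ray(T,a),ray(S,b)]);print(n,p.round(4),np.round(r,4),onz(T,a,0).round(3),onz(S,b,0).round(3))
E
```

```text
hookseat [0.5887 0.1559 0.087 ] [0.0018 0.0018] [0.603 0.176 0.   ] [0.498 0.151 0.   ]
crank [0.6432 0.0744 0.1708] [0.0034 0.0034] [0.683 0.109 0.   ] [0.459 0.031 0.   ]
stand [ 0.6158  0.1079 -0.0032] [0.0016 0.0016] [0.616 0.106 0.   ] [0.618 0.11  0.   ]
drum [ 0.5658 -0.1703 -0.0028] [0.0024 0.0024] [ 0.565 -0.168  0.   ] [ 0.569 -0.171  0.   ]
can [ 0.4407 -0.2915 -0.0012] [0.0001 0.0001] [ 0.441 -0.291  0.   ] [ 0.442 -0.291  0.   ]
jar [ 0.5612 -0.3095 -0.0031] [0.0009 0.0009] [ 0.561 -0.31   0.   ] [ 0.564 -0.307  0.   ]
off [ 0.4657 -0.1501  0.0039] [0.0018 0.0018] [ 0.465 -0.149  0.   ] [ 0.462 -0.154  0.   ]
green [ 0.6335 -0.2452 -0.0031] [0.0021 0.0021] [ 0.634 -0.247  0.   ] [ 0.636 -0.241  0.   ]
purple [ 0.7392 -0.2067 -0.0058] [0.0043 0.0043] [ 0.739 -0.21   0.   ] [ 0.743 -0.199  0.   ]
```

View pics/topc.png

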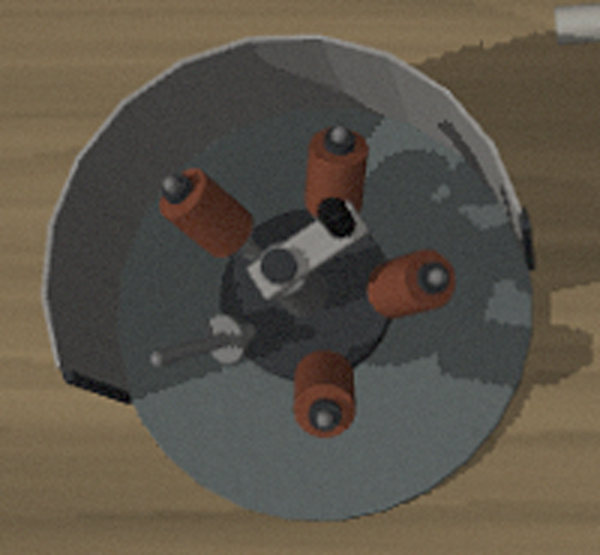

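View pics/scec.png

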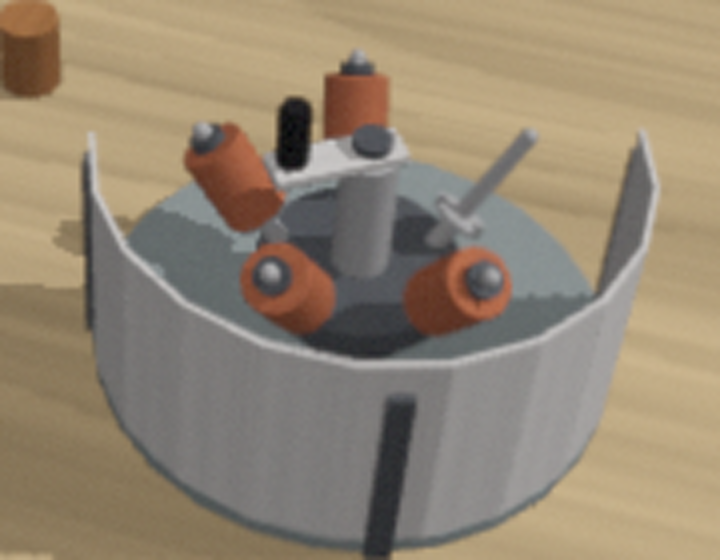

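Run:
```python
from h import *
T=cam("top");S=cam("scene")
tc=lambda x,y:(65+x/3-.33,75+y/3-.33)
sc=lambda x,y:(225+x/4-.37,180+y/4-.37)
p,r=tri([ray(T,tc(279,266)),ray(S,sc(372,139))]);print("posttop",p.round(4),np.round(r,4))
p,r=tri([ray(T,tc(337,217)),ray(S,sc(294,130))]);print("knob",p.round(4),np.round(r,4))
print("knobtop @.192",onz(T,tc(337,214),.192),onz(S,sc(295,104),.192))
p,r=tri([ray(T,tc(156,358)),ray(S,sc(530,135))]);print("tip",p.round(4),np.round(r,4))
for n,a,z in [("Lbot",(130,401),.012),("Ltop",(65,378),.15),("Rbot",(531,268),.012),("Rtop",(521,205),.15)]:
    q=onz(T,tc(*a),z);d=q-[.6158,.1079,0];print(n,q.round(4),np.hypot(d[0],d[1]).round(4),np.degrees(np.arctan2(d[1],d[0])).round(1))
# stand disc rim in top image, lower visible part
pts=[(140,405),(170,455),(210,490),(250,510),(320,520),(400,507),(460,470),(500,420),(525,350)]
q=np.array([onz(T,tc(*a),.006 if 0 else .012)[:2] for a in pts])
A=np.c_[2*q,np.ones(len(q))];s=np.linalg.lstsq(A,(q**2).sum(1),rcond=None)[0];print("circ",s[:2],np.sqrt(s[2]+s[:2]@s[:2]))
for l in ["drum","offcut"]:
    for n in ["top","scene"]:
        vision.snapshot(n); print(l,n,[(d["bbox"],round(d["conf"],2)) for d in vision.silhouettes(n,l)])
im=cv2.imread("pics/top0.png");cv2.imwrite("pics/dr.png",cv2.resize(im[105:285,270:410],None,fx=3,fy=3,interpolation=2))
```

```text
posttop [0.6182 0.1089 0.154 ] [0.0003 0.0003]
knob [0.6444 0.0721 0.1719] [0.0006 0.0006]
knobtop @.192 [0.64150452 0.06810915 0.192     ] [0.64694006 0.07271055 0.192     ]
tip [0.564  0.1872 0.1334] [0. 0.]
Lbot [0.5492 0.2416 0.012 ] 0.1493 116.5
Ltop [0.5486 0.2383 0.15  ] 0.1467 117.3
Rbot [ 0.6483 -0.0389  0.012 ] 0.1504 -77.5
Rtop [ 0.6589 -0.0361  0.15  ] 0.1503 -73.3
circ [0.61172768 0.10599798] 0.14408690451398312
drum top [([295.9, 190.8, 316.1, 214.2], 0.75), ([328.3, 161.0, 349.9, 183.8], 0.58)]
drum scene [([166.8, 215.2, 180.2, 238.8], 0.89), ([201.8, 201.3, 219.8, 228.3], 0.79), ([158.1, 245.1, 172.9, 269.1], 0.57)]
offcut top [([287.0, 242.8, 308.2, 262.0], 0.76)]
offcut scene [([222.5, 181.4, 241.0, 205.3], 0.61)]
```

View pics/dr.png

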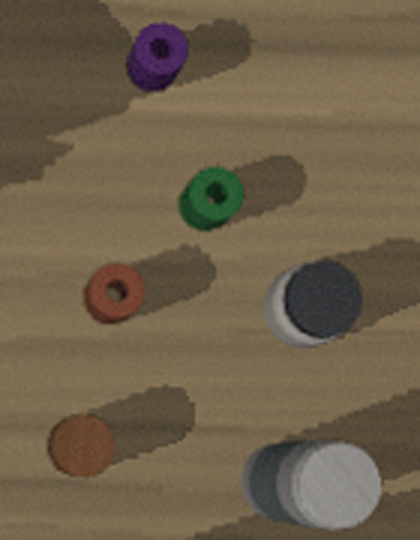

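The drum is the brown tube with the bore at top-image (308,203). The purple (322,124) and green (340,171) tubes are the wrong colour, and the offcut (297,253) has no hole. The turret axis is at about (0.617, 0.108) and the opening faces about 201°. The empty hook is at about 125°, so it needs roughly +76°. I'll go to the knob first.

>>> servo_tool([
  {"gripper":0.6,"translation":[0.026,0.0392,0],"roll":-5},
  {"gripper":0.6,"translation":[0.026,0.0392,0],"roll":0},
  {"gripper":0.6,"translation":[0.026,0.0392,0],"roll":0},
  {"gripper":0.6,"translation":[0.026,0.0392,0],"roll":0},
  {"gripper":0.6,"translation":[0.026,0.0392,0],"roll":0},
], grip_force=40)

```text
t: 1.75
tool_pos: [0.3833, -0.319, 0.2315]
eef_rot: [180.0, -0.0, 21.0]
force: [0.8, -0.3, -0.9]
width: 0.602
```

>>> servo_tool([
  {"gripper":0.6,"translation":[0.026,0.0392,0],"roll":0},
  {"gripper":0.6,"translation":[0.026,0.0392,0],"roll":0},
  {"gripper":0.6,"translation":[0.026,0.0392,0],"roll":0},
  {"gripper":0.6,"translation":[0.026,0.0392,0],"roll":0},
  {"gripper":0.6,"translation":[0.026,0.0392,0],"roll":0},
])

```text
t: 2.25
tool_pos: [0.5134, -0.1228, 0.2316]
eef_rot: [180.0, -0.0, 21.1]
force: [0.0, -1.1, -0.8]
width: 0.603
```

>>> servo_tool([
  {"gripper":0.6,"translation":[0.026,0.0392,0],"roll":0},
  {"gripper":0.6,"translation":[0.026,0.0392,0],"roll":0},
  {"gripper":0.6,"translation":[0.026,0.0392,0],"roll":0},
  {"gripper":0.6,"translation":[0.026,0.0392,0],"roll":0},
  {"gripper":0.6,"translation":[0,0,0],"roll":0},
])

```text
t: 2.75
tool_pos: [0.6181, 0.0371, 0.2307]
eef_rot: [-179.9, -0.1, 21.4]
force: [-0.5, -0.7, 0.0]
width: 0.601
```

Run:
```python
from h import *
o=get_obs();im=vision.snapshot("wrist");cv2.imwrite("pics/w1.png",im)
W=cam("wrist",o)
for l in ["crank_mid","hook"]:
  for d in vision.spot_point("wrist",l):
    print(l,d["centre"],d["conf"],onz(W,d["centre"],.176 if l!="hook" else .085))
print("knob pred",proj(W,[.644,.072,.176]),o["tool_pos"])
```

```text
crank_mid [226.3, 160.8] 0.85 [0.64714855 0.07149894 0.176     ]
hook [142.0, 171.1] 0.81 [0.5856335  0.15870822 0.085     ]
knob pred [[224.26007448 164.45558389]] [0.61814362 0.03706101 0.23069567]
```

View pics/w1.png

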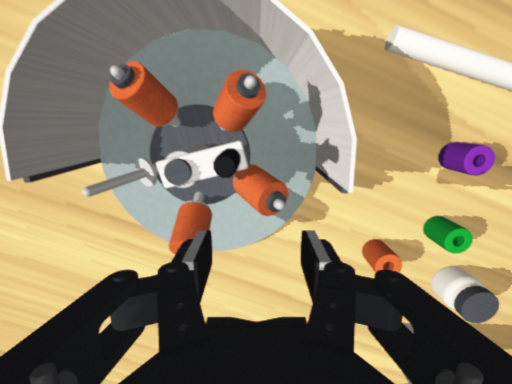

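The wrist view has the knob at (226,161), which agrees with the estimate of (0.645, 0.072). The jaws need to go +27 mm in x and +35 mm in y, then down.

>>> servo_tool([
  {"gripper":0.6,"translation":[0.027,0.035,0],"roll":0},
  {"gripper":0.6,"translation":[0,0,-0.02],"roll":0},
  {"gripper":0.6,"translation":[0,0,-0.025],"roll":0},
  {"gripper":0.6,"translation":[0,0,-0.023],"roll":0},
  {"gripper":0.6,"translation":[0,0,0],"roll":0},
])

```text
t: 3.4
tool_pos: [0.6406, 0.0659, 0.1593]
eef_rot: [-179.8, 0.4, 20.9]
force: [-1.0, -0.8, -0.9]
width: 0.599
```

>>> servo_tool([
  {"gripper":0.1,"translation":[0,0,0],"roll":0},
  {"gripper":0.1,"translation":[0,0,0],"roll":0},
  {"gripper":0.1,"translation":[0,0,0],"roll":0},
  {"gripper":0.1,"translation":[0,0,0],"roll":0},
])

```text
t: 3.8
tool_pos: [0.6431, 0.0703, 0.1658]
eef_rot: [-179.7, -0.1, 21.1]
force: [-5.7, 9.7, 4.6]
width: 0.195
```

>>> servo_tool([
  {"gripper":0.1,"translation":[0.0044,0.0034,0],"roll":0},
  {"gripper":0.1,"translation":[0.004,0.0039,0],"roll":0},
  {"gripper":0.1,"translation":[0.0035,0.0043,0],"roll":0},
  {"gripper":0.1,"translation":[0.0029,0.0048,0],"roll":0},
  {"gripper":0.1,"translation":[0.0023,0.005,0],"roll":0},
])

```text
t: 4.3
tool_pos: [0.6591, 0.0894, 0.1658]
eef_rot: [-179.9, 0.2, 21.1]
force: [-11.7, 0.3, 7.8]
width: 0.194
```

>>> servo_tool([
  {"gripper":0.1,"translation":[0.0017,0.0053,0],"roll":0},
  {"gripper":0.1,"translation":[0.001,0.0055,0],"roll":0},
  {"gripper":0.1,"translation":[0.0003,0.0055,0],"roll":0},
  {"gripper":0.1,"translation":[-0.0003,0.0055,0],"roll":0},
  {"gripper":0.1,"translation":[-0.001,0.0055,0],"roll":0},
])

```text
t: 4.8
tool_pos: [0.6624, 0.1145, 0.1658]
eef_rot: [179.8, 0.0, 21.0]
force: [-4.6, -5.0, 2.8]
width: 0.195
```

>>> servo_tool([
  {"gripper":0.1,"translation":[-0.0017,0.0053,0],"roll":0},
  {"gripper":0.1,"translation":[0,0,0],"roll":0},
  {"gripper":0.1,"translation":[0,0,0],"roll":0},
])

```text
t: 5.1
tool_pos: [0.661, 0.1208, 0.1658]
eef_rot: [179.9, -0.1, 21.1]
force: [-5.1, -2.2, 7.4]
width: 0.193
```

Run:
```python
from h import *
T=cam("top");S=cam("scene")
o=get_obs();W=cam("wrist",o)
im={n:vision.snapshot(n) for n in ["wrist","top","scene"]}
for n,c in [("wrist",W),("top",T),("scene",S)]:
  cv2.imwrite(f"pics/{n}2.png",im[n])
  for l in ["hook","stand"]:
    for d in vision.spot_point(n,l):
      print(n,l,np.round(d["centre"],1),round(d["conf"],2),onz(c,d["centre"],.085 if l=="hook" else 0).round(4))
print(o["tool_pos"],o["force"],o["width"])
cv2.imwrite("pics/q2.png",np.hstack([cv2.resize(im["top"][75:265,65:265],None,fx=2,fy=2),cv2.resize(im["scene"][170:360,220:420],None,fx=2,fy=2)]))
```

```text
wrist hook [247.1 298.2] 0.75 [0.5643 0.0922 0.085 ]
wrist hook [252.4 215.4] 0.31 [0.6475 0.1182 0.085 ]
wrist stand [251.4 215.7] 0.66 [0.6166 0.1088 0.    ]
top hook [173.  200.3] 0.93 [0.56   0.0901 0.085 ]
top stand [173.6 177.6] 0.71 [0.619  0.1061 0.    ]
scene hook [313.8 217.4] 0.91 [0.5552 0.0915 0.085 ]
scene stand [311.4 263. ] 0.79 [0.6184 0.1084 0.    ]
[0.66103657 0.12084732 0.16578703] [-5.10021671 -2.23623204  7.40656535] 0.19305026169895606
```

View pics/q2.png

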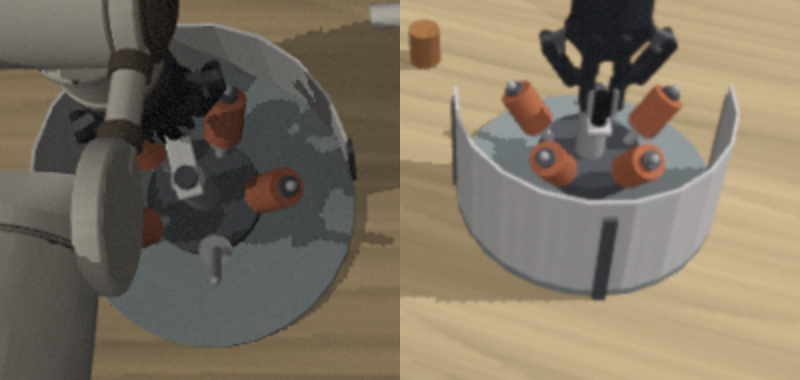

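View pics/wrist2.png

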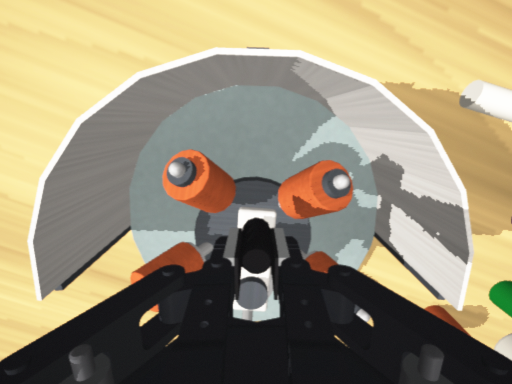

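Run:
```python
from h import *
o=get_obs();W=cam("wrist",o);S=cam("scene")
for n,c,px in [("L",W,(41,299)),("R",W,(461,308)),("mid",W,(258,48)),("sL",S,(220+457/2,170+90/2)),("sR",S,(220+732/2,170+89/2)),("smid",S,(220+610/2,170+219/2))]:
    q=onz(c,px,.15);d=q-[.618,.1085,0];print(n,q.round(4),np.hypot(d[0],d[1]).round(4),np.degrees(np.arctan2(d[1],d[0])).round(1))
```

```text
L [0.5591 0.2423 0.15  ] 0.1462 113.8
R [ 0.6582 -0.037   0.15  ] 0.1509 -74.6
mid [0.761  0.1574 0.15  ] 0.1511 18.9
sL [0.5237 0.3787 0.15  ] 0.2862 109.2
sR [0.4145 0.7038 0.15  ] 0.6291 108.9
smid [0.6648 0.5274 0.15  ] 0.4215 83.6
```

>>> servo_tool([
  {"gripper":0.1,"translation":[-0.001,0.003,0],"roll":0},
  {"gripper":0.1,"translation":[0,0,0],"roll":0},
  {"gripper":0.1,"translation":[0,0,0],"roll":0},
  {"gripper":0.1,"translation":[0,0,0],"roll":0},
])

```text
t: 5.95
tool_pos: [0.6603, 0.1231, 0.1658]
eef_rot: [179.9, -0.1, 21.0]
force: [-5.1, -3.6, 5.0]
width: 0.195
```

>>> servo_tool([
  {"gripper":0.5,"translation":[0,0,0],"roll":0},
  {"gripper":0.5,"translation":[0,0,0],"roll":0},
  {"gripper":0.5,"translation":[0,0,0],"roll":0},
  {"gripper":0.7,"translation":[0,0,0.04],"roll":0},
  {"gripper":0.7,"translation":[0,0,0.04],"roll":0},
])

```text
t: 6.45
tool_pos: [0.6586, 0.1244, 0.2423]
eef_rot: [-179.9, 0.2, 21.1]
force: [1.1, -0.7, -0.1]
width: 0.7
```

>>> servo_tool([
  {"gripper":0.7,"translation":[-0.0132,-0.042,0],"roll":-2},
  {"gripper":0.7,"translation":[-0.0132,-0.042,0],"roll":0},
  {"gripper":0.7,"translation":[-0.0132,-0.042,0],"roll":0},
  {"gripper":0.7,"translation":[-0.0132,-0.042,0],"roll":0},
  {"gripper":0.7,"translation":[-0.0132,-0.042,0],"roll":0},
])

```text
t: 6.95
tool_pos: [0.5931, -0.0871, 0.2434]
eef_rot: [180.0, -0.0, 19.1]
force: [0.1, -0.1, -0.7]
width: 0.698
```

>>> servo_tool([
  {"gripper":0.7,"translation":[-0.0132,-0.042,-0.03],"roll":0},
  {"gripper":0.7,"translation":[-0.0132,-0.042,-0.027],"roll":0},
  {"gripper":0.7,"translation":[0,0,0],"roll":0},
  {"gripper":0.7,"translation":[0,0,0],"roll":0},
])

```text
t: 7.35
tool_pos: [0.568, -0.1662, 0.1883]
eef_rot: [-179.9, 0.0, 18.9]
force: [0.3, -0.1, 0.7]
width: 0.7
```

```bash
cat > look.py <<'E'
from h import *
import sys
o=get_obs();im=vision.snapshot("wrist");cv2.imwrite(f"pics/{sys.argv[1]}.png",im);W=cam("wrist",o)
for d in vision.spot_point("wrist","drum"): print(np.round(d["centre"],1),round(d["conf"],2),onz(W,d["centre"],0).round(4))
for d in vision.silhouettes("wrist","drum"): print(np.round(d["bbox"],1),round(d["conf"],2))
print(o["tool_pos"].round(4),o["eef_rot"].round(2),"pred",proj(W,[[.566,-.170,0],[.566,-.17,.05]]).round(1))
E
python3 look.py w3
```

```text
[339.7  48.1] 0.95 [ 0.7359 -0.2082  0.    ]
[263.7 179.1] 0.79 [ 0.5668 -0.1776  0.    ]
[331.7 141.5] 0.68 [ 0.6383 -0.2408  0.    ]
[250.6 161.4 284.6 206.2] 0.85
[323.6  10.3 378.   64.2] 0.56
[ 0.568  -0.1662  0.1883] [-1.7991e+02  3.0000e-02  1.8940e+01] pred [[257.9 177.8]
 [258.1 187.7]]
```

View pics/w3.png

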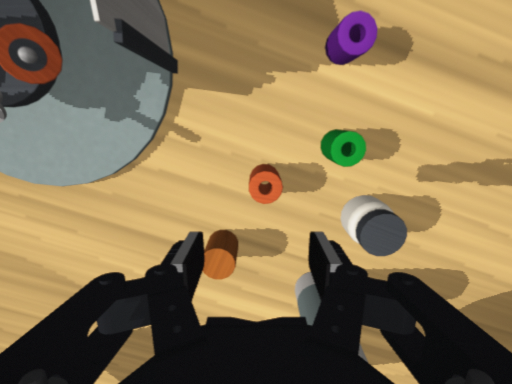

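Run:
```python
from h import *
o=get_obs();W=cam("wrist",o);T=cam("top");S=cam("scene")
print(onz(W,(265.3,187),.05), onz(T,(270+117/3-.33,105+290/3-.33),.05))
im=cv2.imread("pics/scene0.png");cv2.imwrite("pics/sd.png",cv2.resize(im[190:240,190:250],None,fx=8,fy=8,interpolation=2))
```

```text
[ 0.57091205 -0.17639181  0.05      ] [ 0.56669263 -0.17587803  0.05      ]
```

View pics/sd.png

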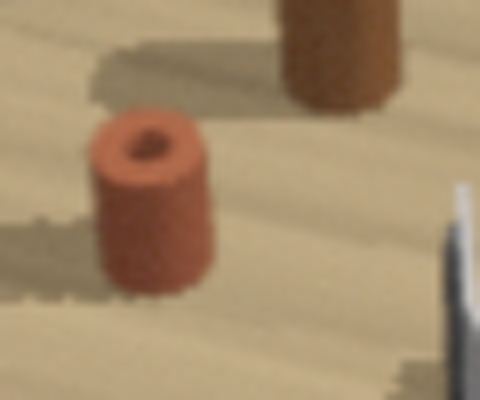

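>>> servo_tool([
  {"gripper":0.7,"translation":[0.001,-0.01,-0.03],"roll":0},
  {"gripper":0.7,"translation":[0,0,-0.045],"roll":0},
  {"gripper":0.7,"translation":[0,0,-0.045],"roll":0},
  {"gripper":0.7,"translation":[0,0,-0.035],"roll":0},
  {"gripper":0.7,"translation":[0,0,-0.02],"roll":0},
])

```text
t: 8.0
tool_pos: [0.5687, -0.1737, 0.0114]
eef_rot: [-179.9, 0.1, 19.2]
force: [0.2, -0.3, -0.0]
width: 0.698
```

>>> servo_tool([
  {"gripper":0.7,"translation":[0,0,0],"roll":0},
  {"gripper":0.3,"translation":[0,0,0],"roll":0},
  {"gripper":0.3,"translation":[0,0,0],"roll":0},
  {"gripper":0.3,"translation":[0,0,0],"roll":0},
  {"gripper":0.3,"translation":[0,0,0],"roll":0},
], grip_force=20)

```text
t: 8.5
tool_pos: [0.5713, -0.1764, 0.0163]
eef_rot: [179.8, -0.2, 19.1]
force: [1.3, 0.8, 6.5]
width: 0.45
```

```bash
python3 look.py w4
```

```text
[255.9 234.1] 0.97 [ 0.5694 -0.1778  0.    ]
[395.  167.8] 0.57 [ 0.6381 -0.2435  0.    ]
[365.5 137.8 499.9 233.1] 0.9
[144.7 330.5 165.6 361.2] 0.71
[217.6 209.1 293.6 313.9] 0.55
[ 0.5713 -0.1764  0.0163] [179.84  -0.19  19.06] pred [[242.8 235. ]
 [238.1 279.7]]
```

View pics/w4.png

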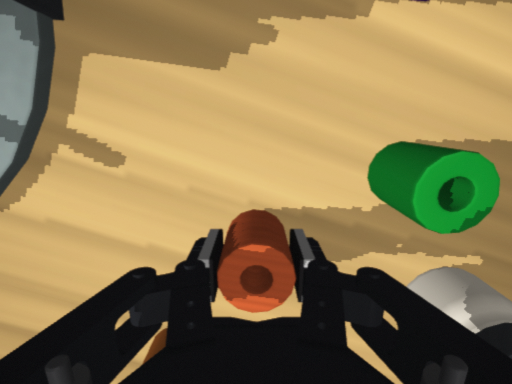

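>>> servo_tool([
  {"gripper":0.3,"translation":[-0.0061,-0.0021,0.0012],"roll":0},
  {"gripper":0.3,"translation":[-0.0065,-0.0022,0.0012],"roll":0},
  {"gripper":0.3,"translation":[-0.0067,-0.0023,0.0002],"roll":0},
  {"gripper":0.3,"translation":[-0.0033,-0.0011,-0.0004],"roll":0},
  {"gripper":0.3,"translation":[0,0,0],"roll":0},
])

```text
t: 9.15
tool_pos: [0.5462, -0.1839, 0.0163]
eef_rot: [-180.0, 0.0, 19.0]
force: [-2.2, -0.4, 2.5]
width: 0.447
```

```bash
python3 look.py w5
python3 - <<'E'
from h import *
im=vision.snapshot("scene");cv2.imwrite("pics/s5.png",cv2.resize(im[150:270,150:290],None,fx=4,fy=4,interpolation=2))
E
```

```text
[257.3 235. ] 0.92 [ 0.5439 -0.1863  0.    ]
[404.2 124.8] 0.7 [ 0.6373 -0.2441  0.    ]
[217.3 210.9 296.1 313.8] 0.82
[373.5  77.1 510.2 177.9] 0.75
[ 0.5462 -0.1839  0.0163] [-1.7999e+02  3.0000e-02  1.9030e+01] pred [[244.2 196.4]
 [239.4 228.5]]
```

View pics/w5.png

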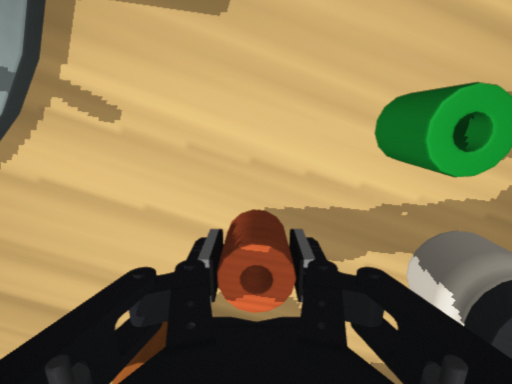

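View pics/s5.png

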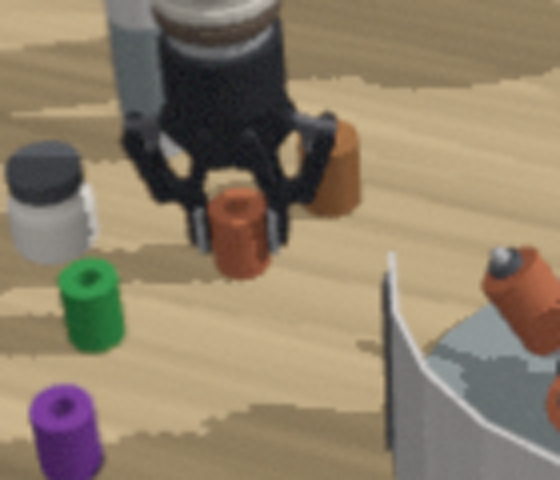

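The drum slid on the bench without tilting in the grip. Since the tool can't tilt, I'll pre-tilt the drum in the jaws against the fixed guard's top edge. That puts the edge under one side of its bottom face. First I lift and carry it there.

>>> servo_tool([
  {"gripper":0.3,"translation":[0,0,0.045],"roll":0},
  {"gripper":0.3,"translation":[0,0,0.045],"roll":0},
  {"gripper":0.3,"translation":[0,0,0.045],"roll":8.3},
  {"gripper":0.3,"translation":[0,0,0.045],"roll":8.3},
  {"gripper":0.3,"translation":[0.015,0.016,0],"roll":8.3},
])

```text
t: 9.85
tool_pos: [0.5654, -0.1706, 0.2042]
eef_rot: [179.2, -0.2, 44.2]
force: [1.9, -0.7, -0.7]
width: 0.456
```

>>> servo_tool([
  {"gripper":0.3,"translation":[0.014,0.015,0],"roll":8.2},
  {"gripper":0.3,"translation":[0.014,0.015,0],"roll":8.2},
  {"gripper":0.3,"translation":[0.014,0.015,0],"roll":8.2},
  {"gripper":0.3,"translation":[0.014,0.015,0],"roll":8.2},
  {"gripper":0.3,"translation":[0.014,0.015,0],"roll":8.2},
])

```text
t: 10.35
tool_pos: [0.6324, -0.0915, 0.1954]
eef_rot: [-180.0, -0.0, 85.3]
force: [0.2, -0.1, -1.1]
width: 0.454
```

>>> servo_tool([
  {"gripper":0.3,"translation":[0.015,0.016,0],"roll":8.3},
  {"gripper":0.3,"translation":[0.015,0.018,0],"roll":8.3},
  {"gripper":0.3,"translation":[0.015,0.016,0],"roll":8.3},
  {"gripper":0.3,"translation":[0,0,0],"roll":0},
  {"gripper":0.3,"translation":[0,0,0],"roll":0},
])

```text
t: 10.85
tool_pos: [0.6767, -0.0421, 0.1953]
eef_rot: [-179.9, -0.0, 109.8]
force: [-0.4, -0.1, 0.2]
width: 0.452
```

```bash
python3 look.py w6
python3 - <<'E'
from h import *
im=vision.snapshot("scene");cv2.imwrite("pics/s6.png",cv2.resize(im[130:290,190:390],None,fx=4,fy=4,interpolation=2)[:600])
E
```

```text
[257.2 235. ] 0.57 [ 0.7069 -0.1225  0.    ]
[241.9 309.4 271.4 320.7] 0.62
[218.1 209.6 296.2 312.7] 0.6
[ 0.6767 -0.0421  0.1953] [-1.7994e+02 -3.0000e-02  1.0981e+02] pred [[149.7 232.8]
 [133.6 250.1]]
```

View pics/w6.png

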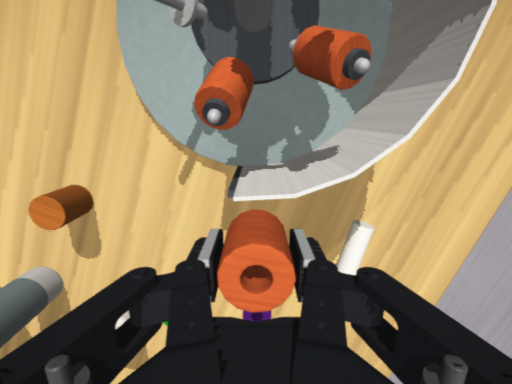

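View pics/s6.png

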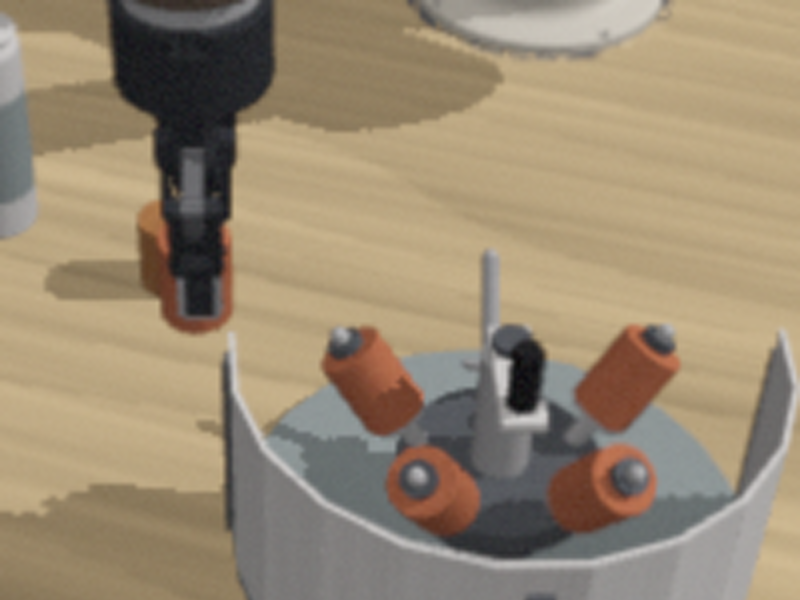

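Run:
```python
from h import *
o=get_obs();W=cam("wrist",o)
for p in [(233,198),(257,198),(296,197)]: print(onz(W,p,.15).round(4))
g=onz(W,(257,198),.15)[:2];a=np.radians(o["eef_rot"][2]);x=np.array([np.cos(a),np.sin(a)])
print("dist inward to guard edge from TCP",x@(g-o["tool_pos"][:2]))
```

```text
[ 0.6561 -0.0372  0.15  ]
[ 0.6729 -0.0312  0.15  ]
[ 0.6999 -0.0207  0.15  ]
dist inward to guard edge from TCP 0.012489254221320077
```

>>> servo_tool([
  {"gripper":0.3,"translation":[0.0007,-0.0019,-0.015],"roll":0},
  {"gripper":0.3,"translation":[0,0,-0.011],"roll":0},
  {"gripper":0.3,"translation":[0,0,-0.003],"roll":0},
  {"gripper":0.3,"translation":[0,0,-0.002],"roll":0},
  {"gripper":0.3,"translation":[0,0,0],"roll":0},
])

```text
t: 11.55
tool_pos: [0.6771, -0.0449, 0.1656]
eef_rot: [-179.9, 0.0, 109.8]
force: [-1.7, -0.9, 6.0]
width: 0.451
```

>>> servo_tool([
  {"gripper":0.3,"translation":[0.0017,-0.0046,-0.0024],"roll":0},
  {"gripper":0.3,"translation":[0.0015,-0.0042,-0.003],"roll":0},
  {"gripper":0.3,"translation":[0.0014,-0.0038,-0.0036],"roll":0},
  {"gripper":0.3,"translation":[0.0012,-0.0033,-0.0042],"roll":0},
  {"gripper":0.3,"translation":[0,0,0],"roll":0},
])

```text
t: 12.05
tool_pos: [0.6827, -0.0608, 0.1504]
eef_rot: [-179.9, -0.1, 109.8]
force: [0.0, -0.3, -0.5]
width: 0.452
```

```bash
python3 look.py w7
python3 - <<'E'
from h import *
im=vision.snapshot("scene");cv2.imwrite("pics/s7.png",cv2.resize(im[130:280,190:390],None,fx=4,fy=4,interpolation=2))
E
```

```text
[259.3 230.4] 0.73 [ 0.7061 -0.1153  0.    ]
[254.9 298.2] 0.59 [ 0.7332 -0.2064  0.    ]
[220.2 209.1 296.6 313. ] 0.74
[244.5 308.4 272.9 318.3] 0.74
[150.  318.4 166.3 341.3] 0.54
[ 0.6827 -0.0608  0.1504] [-1.7989e+02 -7.0000e-02  1.0982e+02] pred [[134.1 233.3]
 [112.3 253.6]]
```

View pics/w7.png

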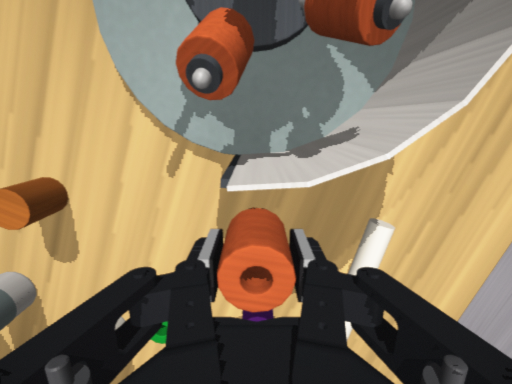

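View pics/s7.png

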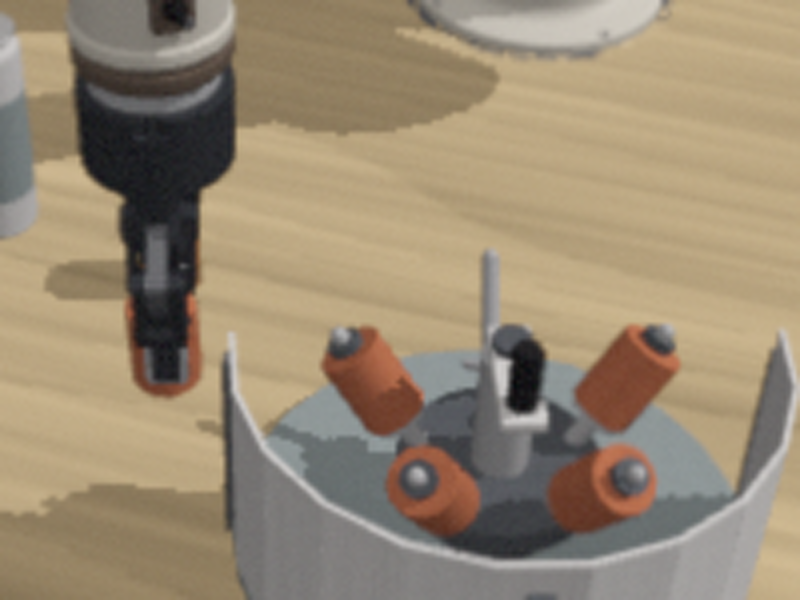

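The drum slipped off the edge without tilting. A better lever is the hook itself. With about 7 mm of prong tip inside the bore, moving outward holds the drum's bottom with a ~30 mm lever arm to the pads, which tilts it the right way. I'll carry it back to the hook.

>>> servo_tool([
  {"gripper":0.3,"translation":[0,0,0.045],"roll":0},
  {"gripper":0.3,"translation":[-0.0166,0.0116,0.005],"roll":-8.2},
  {"gripper":0.3,"translation":[-0.0166,0.0116,0],"roll":-8.2},
  {"gripper":0.3,"translation":[-0.0166,0.0116,0],"roll":-8.2},
  {"gripper":0.3,"translation":[-0.0166,0.0116,0],"roll":-8.2},
])

```text
t: 12.75
tool_pos: [0.6165, -0.0133, 0.2025]
eef_rot: [179.9, -0.0, 76.7]
force: [0.6, -1.3, -1.0]
width: 0.452
```

>>> servo_tool([
  {"gripper":0.3,"translation":[-0.0166,0.0116,0],"roll":-8.2},
  {"gripper":0.3,"translation":[-0.0166,0.0116,0],"roll":-8.2},
  {"gripper":0.3,"translation":[-0.0166,0.0116,0],"roll":-8.2},
  {"gripper":0.3,"translation":[-0.0166,0.0116,0],"roll":-8.2},
  {"gripper":0.3,"translation":[-0.0166,0.0116,0],"roll":-8.2},
])

```text
t: 13.25
tool_pos: [0.5334, 0.0447, 0.2024]
eef_rot: [180.0, -0.0, 35.7]
force: [-0.5, -0.4, -0.5]
width: 0.446
```

>>> servo_tool([
  {"gripper":0.3,"translation":[-0.0166,0.0116,0],"roll":-8.2},
  {"gripper":0.3,"translation":[-0.0166,0.0116,0],"roll":-8.2},
  {"gripper":0.3,"translation":[0,0,0],"roll":0},
  {"gripper":0.3,"translation":[0,0,0],"roll":0},
])

```text
t: 13.65
tool_pos: [0.5012, 0.0673, 0.2025]
eef_rot: [179.9, -0.1, 19.8]
force: [-0.1, -0.5, -0.4]
width: 0.448
```

```bash
python3 look.py w8
python3 - <<'E'
from h import *
o=get_obs()
A=vision.snapshot("top");h=[vision.spot_point("top",l) for l in ("hook","crank_mid")]
B=vision.snapshot("scene");g=[vision.spot_point("scene",l) for l in ("hook","crank_mid")]
print(h,g)
cv2.imwrite("pics/t8.png",A);cv2.imwrite("pics/s8r.png",B)
cv2.imwrite("pics/q8.png",np.hstack([cv2.resize(A[130:260,90:220],None,fx=3,fy=3,interpolation=2),cv2.resize(B[160:290,250:380],None,fx=3,fy=3,interpolation=2)]))
E
```

```text
[257.9 231.8] 0.66 [0.4237 0.0354 0.    ]
[221.7 207.6 295.7 313.7] 0.94
[501.9 142.2 511.2 173.5] 0.69
[0.5012 0.0673 0.2025] [ 1.7995e+02 -8.0000e-02  1.9840e+01] pred [[437.6 187.6]
 [465.8 198.4]]
[[], [{'centre': [149.9, 137.6], 'conf': 0.62}]] [[{'centre': [312.7, 222.5], 'conf': 0.65}], [{'centre': [319.6, 222.7], 'conf': 0.61}]]
```

View pics/w8.png

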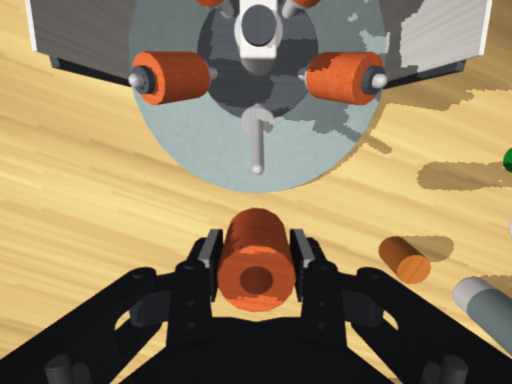

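View pics/q8.png

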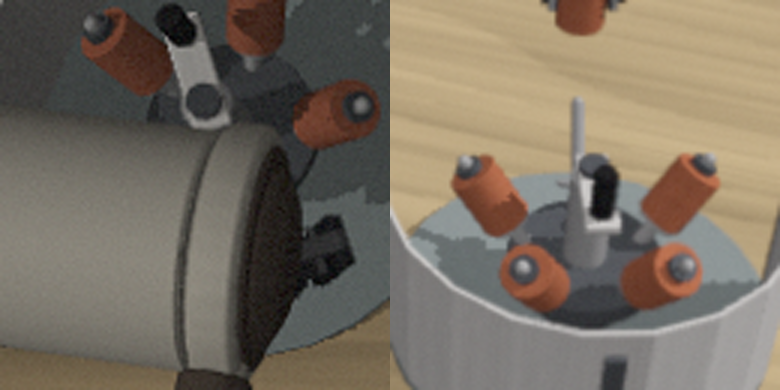

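Run:
```python
from h import *
o=get_obs();W=cam("wrist",o);S=cam("scene")
a=np.radians(o["eef_rot"][2]);x=np.array([np.cos(a),np.sin(a),0]);y=np.array([np.sin(a),-np.cos(a),0])
tp=o["tool_pos"]
t=onz(W,(258,170),.134);print("tip w",t,x@(t-tp),y@(t-tp))
p,r=tri([ray(W,(258,170)),ray(S,(312.3,194.3))]);print("tip tri",p,r,x@(p-tp),y@(p-tp))
for z in (.236,.233):
  q=onz(W,(257,281),z);print("bore",x@(q-tp),y@(q-tp))
# drum predicted outline if centered at tool x=0, bottom at tp.z-.0163
th=np.linspace(0,2*np.pi,25)
for x0 in (-.003,0,.003):
  for dz in (-.0163,-.0133):
    ring=lambda z:proj(W,tp+np.outer(x0+.019*np.cos(th),x)+np.outer(.019*np.sin(th),y)+[0,0,z])
    b=ring(dz);u=ring(dz+.05);print(x0,dz,"bottom",b.min(0).round(0),b.max(0).round(0),"top",u.min(0).round(0),u.max(0).round(0))
print(proj(S,tp+[0,0,-.0163]))
im=cv2.imread("pics/w8.png");cv2.imwrite("pics/w8c.png",cv2.resize(im[190:330,190:330],None,fx=4,fy=4,interpolation=2))
```

```text
tip w [0.53004137 0.07493667 0.134     ] 0.030027170642439316 0.002367979050942634
tip tri [0.52923445 0.07627026 0.13058817] [np.float64(0.0015906541628048242), np.float64(0.0015906541628048488)] 0.029715810402136354 0.0008406793744987958
bore -0.003345553842717361 0.0011620138528319972
bore -0.005380059495468497 0.0011765314541002502
-0.003 -0.0163 bottom [226. 207.] [284. 261.] top [214. 243.] [295. 314.]
-0.003 -0.0133 bottom [225. 209.] [285. 263.] top [213. 246.] [296. 318.]
0 -0.0163 bottom [226. 203.] [284. 257.] top [214. 237.] [295. 308.]
0 -0.0133 bottom [225. 204.] [285. 259.] top [213. 240.] [296. 313.]
0.003 -0.0163 bottom [225. 198.] [284. 253.] top [214. 231.] [295. 303.]
0.003 -0.0133 bottom [225. 200.] [285. 255.] top [213. 234.] [296. 308.]
[[312.46999097 167.31468695]]
```

View pics/w8c.png

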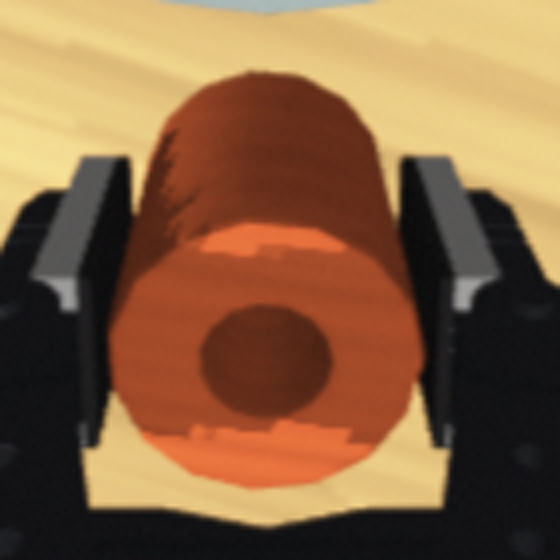

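>>> servo_tool([
  {"gripper":0.3,"translation":[0.0323,0.0106,0],"roll":0},
  {"gripper":0.3,"translation":[0,0,-0.02],"roll":0},
  {"gripper":0.3,"translation":[0,0,-0.02],"roll":0},
  {"gripper":0.3,"translation":[0,0,0],"roll":0},
  {"gripper":0.3,"translation":[0,0,0],"roll":0},
])

```text
t: 14.6
tool_pos: [0.533, 0.0778, 0.1621]
eef_rot: [-180.0, 0.0, 19.7]
force: [-0.3, 0.4, -0.4]
width: 0.45
```

Run:
```python
from h import *
o=get_obs();print(o["tool_pos"],o["eef_rot"])
A=vision.snapshot("wrist");B=vision.snapshot("scene")
cv2.imwrite("pics/q9.png",np.hstack([cv2.resize(A[90:330,150:380],None,fx=2,fy=2,interpolation=2),cv2.resize(B[150:270,260:345],None,fx=4,fy=4,interpolation=2)]))
```

```text
[0.53295138 0.0778496  0.16209616] [-1.79981668e+02  3.70277951e-02  1.96597120e+01]
```

View pics/q9.png

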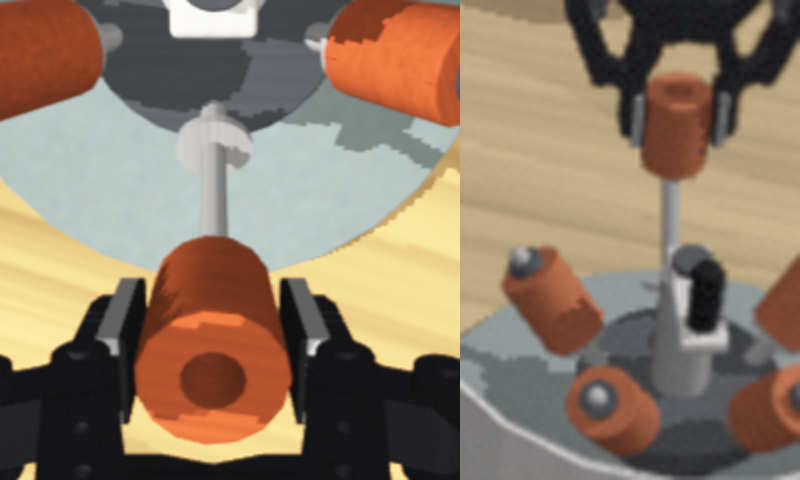

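>>> servo_tool([
  {"gripper":0.3,"translation":[0,-0.0005,-0.005],"roll":0},
  {"gripper":0.3,"translation":[0,0,-0.004],"roll":0},
  {"gripper":0.3,"translation":[0,0,-0.003],"roll":0},
  {"gripper":0.3,"translation":[0,0,0],"roll":0},
])

```text
t: 15.1
tool_pos: [0.5326, 0.0774, 0.1494]
eef_rot: [-180.0, 0.1, 19.7]
force: [-1.5, -0.4, -1.2]
width: 0.447
```

>>> servo_tool([
  {"gripper":0.3,"translation":[0,0,-0.002],"roll":0},
  {"gripper":0.3,"translation":[-0.0047,-0.0017,-0.001],"roll":0},
  {"gripper":0.3,"translation":[-0.0042,-0.0015,-0.002],"roll":0},
  {"gripper":0.3,"translation":[0,0,0],"roll":0},
])

```text
t: 15.5
tool_pos: [0.5262, 0.0745, 0.1465]
eef_rot: [179.9, -0.4, 19.6]
force: [5.1, 2.9, 0.5]
width: 0.452
```

```bash
cat > l2.py <<'E'
from h import *
import sys
o=get_obs();print(o["tool_pos"].round(4),o["force"].round(1),o["width"])
A=vision.snapshot("wrist");B=vision.snapshot("scene")
cv2.imwrite(f"pics/{sys.argv[1]}.png",np.hstack([cv2.resize(A[90:330,150:380],None,fx=2,fy=2,interpolation=2),cv2.resize(B[150:270,260:345],None,fx=4,fy=4,interpolation=2)]))
E
python3 l2.py q10
```

```text
[0.5262 0.0745 0.1465] [5.1 2.9 0.5] 0.45181511605868996
```

View pics/q10.png

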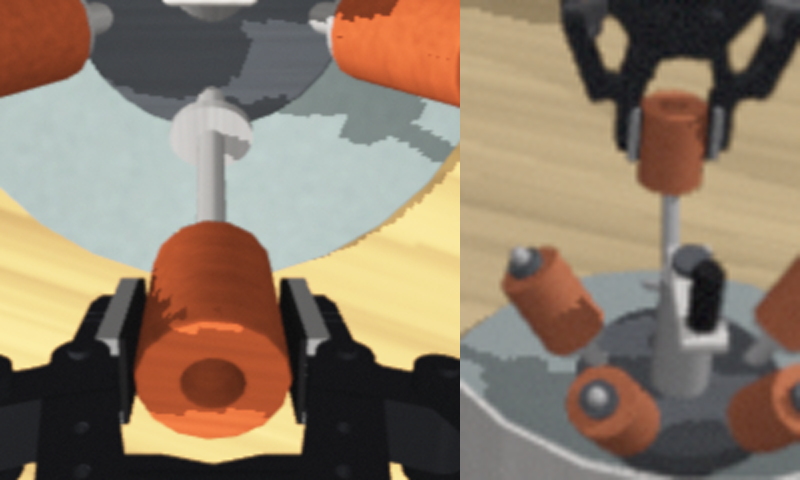

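It works: the drum's bottom edge in the wrist view moved from row 237 to 222, so it is pivoting, with only 6 N of load. I'll carry on along the arc.

>>> servo_tool([
  {"gripper":0.3,"translation":[-0.0038,-0.0013,-0.002],"roll":0},
  {"gripper":0.3,"translation":[-0.0036,-0.0013,-0.003],"roll":0},
  {"gripper":0.3,"translation":[-0.0028,-0.001,-0.003],"roll":0},
  {"gripper":0.3,"translation":[0,0,0],"roll":0},
])

```text
t: 16.0
tool_pos: [0.516, 0.0707, 0.1389]
eef_rot: [179.9, -0.3, 19.6]
force: [2.9, 2.5, 3.3]
width: 0.446
```

```bash
python3 l2.py q11
```

```text
[0.516  0.0707 0.1389] [2.9 2.5 3.3] 0.44574269280846707
```

View pics/q11.png

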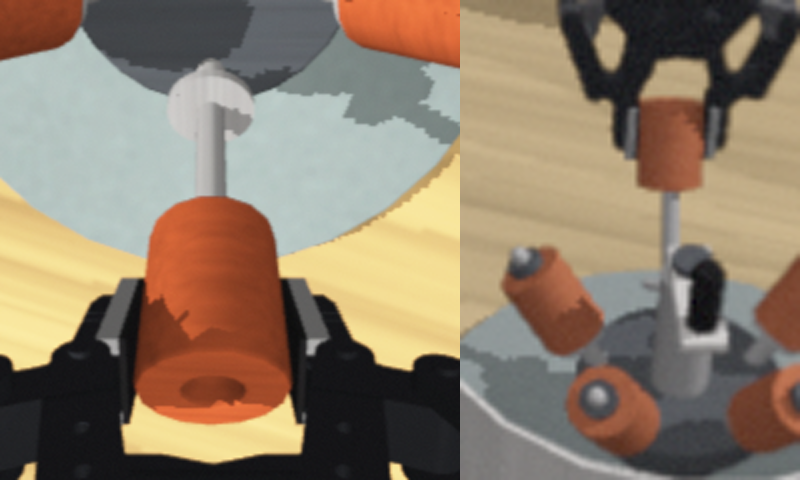

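>>> servo_tool([
  {"gripper":0.3,"translation":[0.0027,0.001,-0.0041],"roll":0},
  {"gripper":0.3,"translation":[0.0027,0.001,-0.0041],"roll":0},
  {"gripper":0.3,"translation":[0.0027,0.001,-0.0041],"roll":0},
  {"gripper":0.3,"translation":[0,0,0],"roll":0},
])

```text
t: 16.5
tool_pos: [0.5244, 0.0739, 0.1255]
eef_rot: [179.9, -0.3, 19.6]
force: [8.5, 3.5, -1.7]
width: 0.447
```

```bash
python3 l2.py q12
```

```text
[0.5244 0.0739 0.1255] [ 8.5  3.5 -1.7] 0.4467137911977395
```

View pics/q12.png

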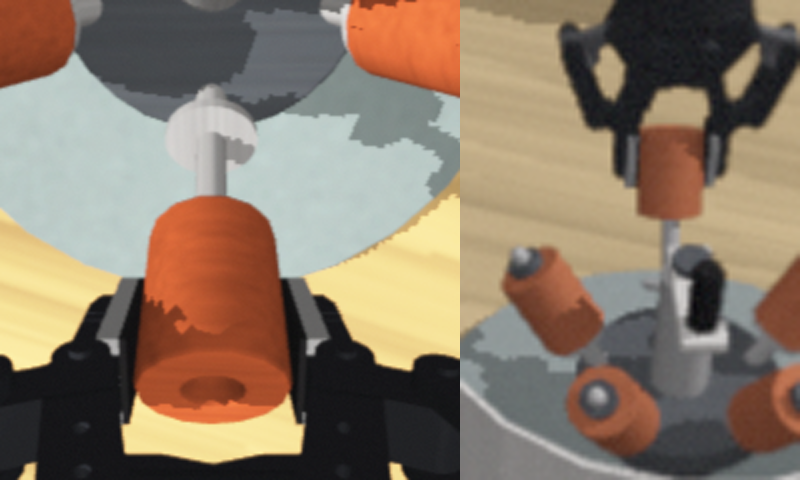

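>>> servo_tool([
  {"gripper":0.3,"translation":[0.003,0.0011,-0.0041],"roll":0},
  {"gripper":0.3,"translation":[0.003,0.0011,-0.0041],"roll":0},
  {"gripper":0.3,"translation":[0.0028,0.001,-0.0041],"roll":0},
  {"gripper":0.3,"translation":[0.0028,0.001,-0.0041],"roll":0},
  {"gripper":0.3,"translation":[0,0,0],"roll":0},
])

```text
t: 17.1
tool_pos: [0.5355, 0.078, 0.1087]
eef_rot: [179.9, -0.2, 19.6]
force: [7.2, 2.9, -1.0]
width: 0.448
```

```bash
python3 l2.py q13
```

```text
[0.5355 0.078  0.1087] [ 7.2  2.9 -1. ] 0.44787016568043386
```

View pics/q13.png

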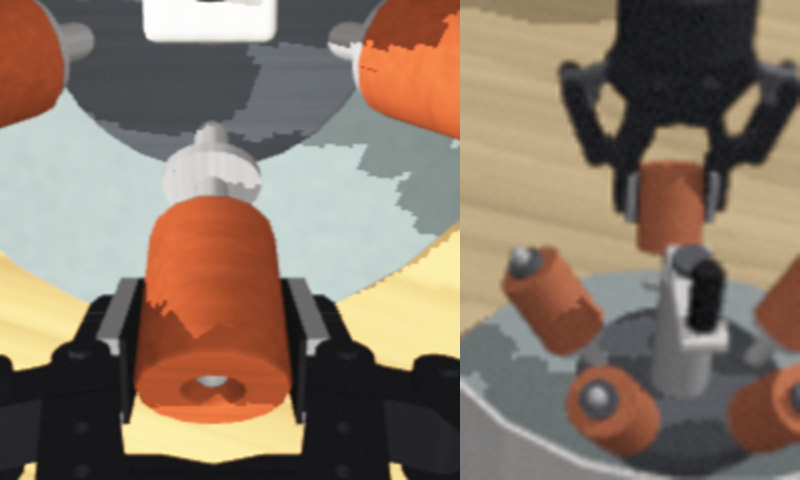

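>>> servo_tool([
  {"gripper":0.3,"translation":[0.0028,0.001,-0.0041],"roll":0},
  {"gripper":0.3,"translation":[0.0028,0.001,-0.0041],"roll":0},
  {"gripper":0.3,"translation":[0.0022,0.0008,-0.0032],"roll":0},
  {"gripper":0.3,"translation":[0,0,0],"roll":0},
])

```text
t: 17.6
tool_pos: [0.5431, 0.0808, 0.0972]
eef_rot: [180.0, -0.2, 19.6]
force: [8.4, 1.3, 0.0]
width: 0.445
```

```bash
python3 l2.py q14
```

```text
[0.5431 0.0808 0.0972] [8.4 1.3 0. ] 0.44501852088859434
```

View pics/q14.png

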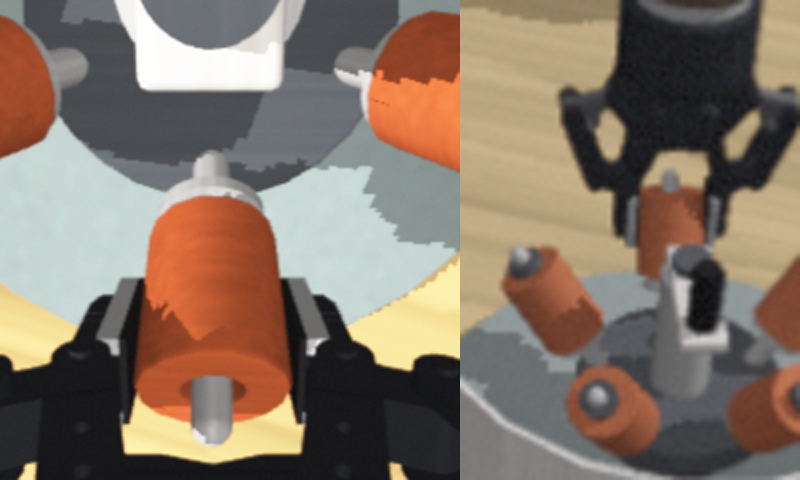

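>>> servo_tool([
  {"gripper":0.55,"translation":[0,0,0],"roll":0},
  {"gripper":0.6,"translation":[0,0,0],"roll":0},
  {"gripper":0.6,"translation":[0,0,0],"roll":0},
  {"gripper":0.6,"translation":[0,0,0],"roll":0},
])

```text
t: 18.1
tool_pos: [0.5408, 0.0805, 0.0964]
eef_rot: [-180.0, 0.1, 19.7]
force: [-0.4, -0.4, 0.6]
width: 0.598
```

```bash
python3 l2.py q15
```

```text
[0.5408 0.0805 0.0964] [-0.4 -0.4  0.6] 0.5983077973359906
```

View pics/q15.png

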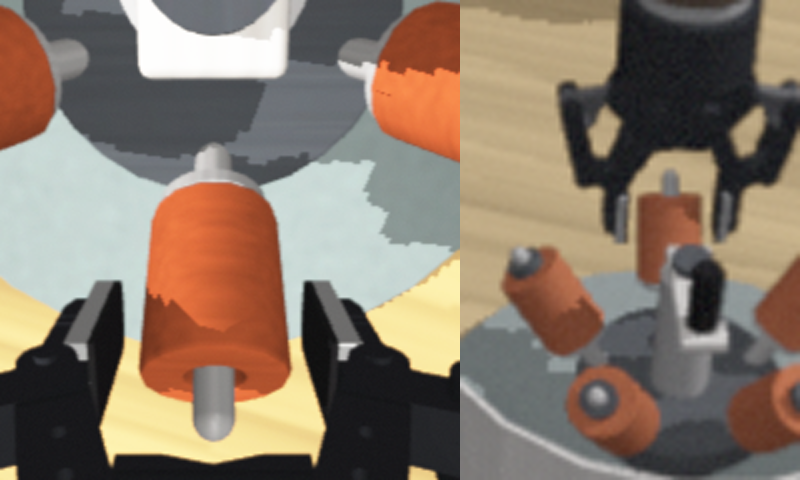

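>>> servo_tool([
  {"gripper":0.65,"translation":[0,0,0.03],"roll":0},
  {"gripper":0.65,"translation":[0,0,0.045],"roll":0},
  {"gripper":0.65,"translation":[0,0,0.045],"roll":0},
  {"gripper":0.65,"translation":[-0.03,-0.02,0],"roll":0},
  {"gripper":0.65,"translation":[-0.03,-0.02,0],"roll":0},
])

```text
t: 18.7
tool_pos: [0.4821, 0.0401, 0.219]
eef_rot: [179.9, -0.2, 19.7]
force: [-0.3, -0.4, -0.1]
width: 0.651
```

>>> servo_tool([
  {"gripper":0.65,"translation":[-0.03,-0.04,0],"roll":0},
  {"gripper":0.65,"translation":[-0.02,-0.045,0],"roll":0},
  {"gripper":0.65,"translation":[-0.02,-0.045,0],"roll":0},
  {"gripper":0.65,"translation":[0,0,0],"roll":0},
  {"gripper":0.65,"translation":[0,0,0],"roll":0},
])

```text
t: 19.2
tool_pos: [0.4112, -0.0903, 0.217]
eef_rot: [-180.0, -0.0, 19.5]
force: [0.1, 0.6, -0.1]
width: 0.647
```

Run:
```python
from h import *
o=get_obs();print(o["tool_pos"].round(4),o["force"].round(1),o["width"])
W=cam("wrist",o);T=cam("top");S=cam("scene")
A=vision.snapshot("wrist");B=vision.snapshot("top");C=vision.snapshot("scene")
cv2.imwrite("pics/w16.png",A)
cv2.imwrite("pics/q16.png",np.hstack([cv2.resize(B[110:280,70:240],None,fx=2.3,fy=2.3,interpolation=2),cv2.resize(C[160:330,240:410],None,fx=2.3,fy=2.3,interpolation=2)]))
cv2.imwrite("pics/all16.png",C)
# expected model: hook at angle phi, seated drum
for phi in (197,199.5,202):
  f=np.radians(phi);u=np.array([np.cos(f),np.sin(f),0]);s=np.array([.618,.1085,.085])+.06*u;z=.574*u+[0,0,.819]
  P=np.array([s,s+.05*z,s+.065*z]);print(phi,[proj(c,P).round(1).tolist() for c in (T,S,W)])
for n,c in (("top",T),("scene",S),("wrist",W)):
  for l in ("can","jar","offcut","hook","drum","crank_mid"):
    print(n,l,[(np.round(d["centre"],1).tolist(),round(d["conf"],2),onz(c,d["centre"],{"hook":.085,"drum":.085,"crank_mid":.176}.get(l,0)).round(3).tolist()) for d in vision.spot_point(n,l)][:5])
```

```text
[ 0.4112 -0.0903  0.217 ] [ 0.1  0.6 -0.1] 0.6470034704625569
197 [[[172.6, 200.0], [172.7, 212.1], [172.7, 216.1]], [[313.0, 218.8], [313.7, 197.3], [313.9, 190.9]], [[114.0, -40.9], [89.7, -26.0], [80.8, -20.5]]]
199.5 [[[173.9, 199.6], [174.7, 211.5], [174.9, 215.4]], [[311.9, 218.8], [312.0, 197.3], [312.1, 190.8]], [[117.1, -40.8], [94.9, -25.8], [86.8, -20.3]]]
202 [[[175.2, 199.1], [176.7, 210.8], [177.1, 214.6]], [[310.8, 218.9], [310.4, 197.4], [310.2, 190.9]], [[120.1, -40.9], [100.1, -26.0], [92.8, -20.5]]]
top can [([359.0, 266.4], 0.86, [0.437, -0.289, 0.0]), ([293.0, 249.6], 0.75, [0.471, -0.149, 0.0])]
top jar [([369.2, 207.1], 0.95, [0.563, -0.312, 0.0])]
top offcut [([292.4, 250.7], 0.91, [0.468, -0.148, 0.0])]
top hook [([177.3, 197.1], 0.86, [0.566, 0.082, 0.085])]
top drum [([174.7, 201.5], 0.7, [0.558, 0.087, 0.085]), ([319.2, 127.0], 0.63, [0.711, -0.193, 0.085]), ([334.1, 176.2], 0.59, [0.613, -0.222, 0.085]), ([292.3, 253.4], 0.38, [0.462, -0.141, 0.085])]
top crank_mid [([146.7, 136.2], 0.41, [0.663, 0.126, 0.176])]
scene can [([191.1, 184.4], 0.75, [0.443, -0.289, 0.0])]
scene jar []
scene offcut [([231.5, 199.2], 0.79, [0.466, -0.154, 0.0])]
scene hook [([312.3, 221.6], 0.75, [0.57, 0.092, 0.085])]
scene drum [([169.4, 268.4], 0.83, [0.805, -0.153, 0.085]), ([174.1, 235.3], 0.73, [0.716, -0.189, 0.085]), ([309.6, 219.3], 0.69, [0.565, 0.084, 0.085])]
scene crank_mid [([311.2, 261.2], 0.75, [0.769, 0.131, 0.176]), ([320.2, 224.0], 0.44, [0.668, 0.124, 0.176])]
wrist can [([398.9, 200.2], 0.7, [0.44, -0.296, 0.0])]
wrist jar [([458.5, 120.1], 0.66, [0.563, -0.318, 0.0])]
wrist offcut [([317.5, 151.0], 0.95, [0.465, -0.16, 0.0])]
wrist hook []
wrist drum [([436.6, 40.2], 0.93, [0.598, -0.202, 0.085])]
wrist crank_mid []
```

View pics/q16.png

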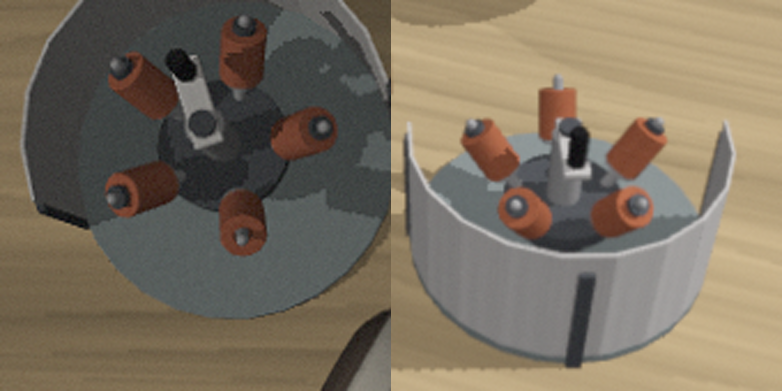

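View pics/w16.png

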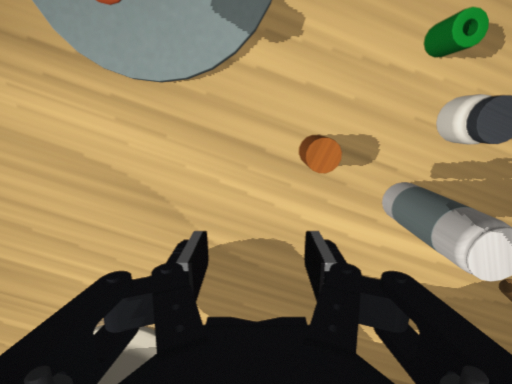

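Run:
```python
from h import *
C=cv2.imread("pics/all16.png");S=cam("scene");f=np.radians(199.3)
u=np.array([np.cos(f),np.sin(f),0]);v=np.array([-u[1],u[0],0]);s=np.array([.618,.1085,.085])+.06*u;z=.574*u+[0,0,.819];x=np.cross(v,z)
th=np.linspace(0,2*np.pi,40);out=[]
k=7;x0,y0=285,180
for off in (None,0,.008):
  im=cv2.resize(C[y0:y0+55,x0:x0+55],None,fx=k,fy=k,interpolation=2)
  if off is not None:
    for h in (0,.05):
      P=proj(S,s+(off+h)*z+.019*(np.outer(np.cos(th),x)+np.outer(np.sin(th),v)))
      cv2.polylines(im,[np.int32((P-[x0,y0]+.5)*k)],True,(0,255,0),1)
    q=proj(S,s+.065*z)[0];cv2.circle(im,tuple(int(i) for i in (q-[x0,y0]+.5)*k),3,(255,0,0),-1)
  out.append(im)
o=np.hstack(out);cv2.imwrite("pics/ov.png",cv2.resize(o,None,fx=.69,fy=.69))
```

```text
(no output)
```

View pics/ov.png

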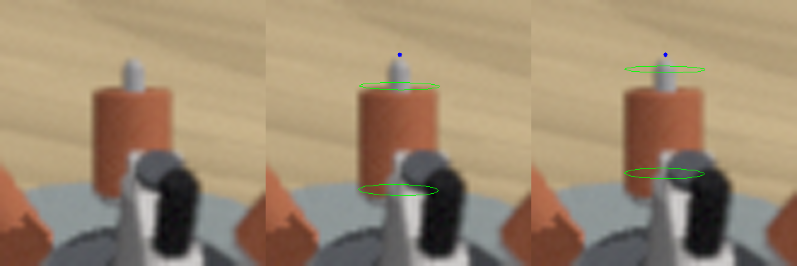

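```bash
python3 -c "
from workcell import order,get_obs
print(order.hand_in(),get_obs()['t'])"
```

```text
the job is handed in; nothing more can be done
the job is handed in; nothing more can be done
```

The drum is on the empty hook, released and fully seated as far as the pictures show, and the job is handed in at about 20 s of the 51 s allowed. No verdict was reported.

**What I did:**
- **Turret:** I gripped the crank knob and turned the rack about 76° counterclockwise. The empty hook ended at about 199°, against an estimated 199.5° for the middle of the opening.
- **Drum:** I picked up the brown bored tube and carried it to the hook. The tool cannot tilt, so I lowered the bore about 7 mm over the prong tip and pulled outward. That pivoted the drum in the jaws to match the lean. I slid it down the prong with forces of about 9 N or less, released it, and it dropped the last few millimetres by itself.

**What failed on the way:** two earlier tries to tilt the drum, against the bench and against the top edge of the guard, only made it slip. I saw no harm from either.

**Last checks:**
- **Seating:** a model of the seated drum laid over the scene picture fits to about 1 pixel. The drum's top sits at the right distance below the prong tip, while a model drawn 8 mm higher clearly does not fit.
- **Hook position:** it still lines up with the 199° model. The network's own hook reading in the top picture was about 9 mm off, but the tip, the knob and the scene picture agree with the model.
- **Bystanders:** the network's positions for the can, jar and offcut are within about 5 mm of the start. The wrist camera's readings are up to about 10 mm off. The network missed the jar in the last scene picture, but the top and wrist cameras found it.
- **Gripper:** it is clear of everything, with the force reading near zero.

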